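# Turn over the carrier plate and stack the parts trays

### The arm

A 6-joint arm with a two-finger parallel gripper is mounted at the origin on the work surface. World frame = base frame: x ahead of the robot, y to its left, z up, the work surface at z = 0. Lengths are in mm, angles in rad, forces in N, time in s.
With the tool pointing down it reaches from about 300 to 775 mm from the base axis. Payload 14.6 kg.
Tool frame: the origin (TCP) lies on the centre line of the jaws, within the pads' length; the fingertips stand 8 mm ahead of it and the grasp point (between the pads) lies 11 mm behind it; z points along the fingers, y is the line along which they close (so a half turn about z gives the same grasp; the last joint's range is limited). The gripper opens to 94 mm and grips with 3 to 60 N. Pads are 16 mm wide; open, the fingers measure 119 mm over their backs; the gripper's body (75 mm by 177 mm) begins 78 mm behind the grasp point.
Start: joints at [-1.362, 0.3, 1.521, -0, 1.321, -0.067], TCP at [149.767, -529.206, 213.446] pointing down, gripper open.
Joint ranges: [-3.03, 3.03], [-0.79, 2.21], [0.23, 2.52], [-1.04, 4.18], [0, 3.07], [-2.55, 2.55]. Speed limits (rad/s): [2.22, 2.22, 2.57, 3.14, 3.14, 3.14].

### API

Orientations are given as a rotation vector (axis times angle).
In Python, from rig import manip gives the robot as it stands. The module is installed in compiled form; this text tells all that it offers. Calls block until the motion is done:
- manip.move_ptp(position, orientation): joint-space move of the TCP to a pose.
- manip.line_to(position, v=150, ori=None, contact_N=None): straight line of the TCP; ori=None keeps the orientation; v is the mean speed in mm/s. With contact_N (N) it stops when the force on the tool has changed by that much, and returns True; else False.
- manip.goto_joints(angles): joint-space move.
- manip.release() and manip.gripper_close(grasp_force=None): open the fingers fully, or close them until they stop; grasp_force is the grip in N (None keeps the last).
- manip.dwell(seconds).
- manip.solve_ik(position, orientation): joint angles nearest the present ones, or None.
- manip.capture(name): name is "side" or "top" or "wrist"; returns a dict with "pixels" (400x640x3 uint8, red, green, blue), "intrinsics" (3x3 intrinsics, pixels), "xyz" and "attitude" of the camera in the world. Camera axes: x right, y down, z forward; pixel columns grow to the right and rows downward; lengths in mm; the calibration is good to about 2 mm. A picture is of the moment at which its call begins. There is no depth.
A pose or a line that the arm cannot do raises manip.PlanningError and nothing moves.
- manip.finish_job(): hands the job in; it is judged then, once.
Readings, each from a call of its own:
- manip.current_time_s(): time.
- manip.current_joint_pos(): joint angles.
- manip.current_qvel(): joint speeds.
- manip.current_joint_torque(): joint torques, N m.
- manip.current_position(): TCP position.
- manip.current_tcp_rot(): TCP orientation.
- manip.current_ft_force(): force on the tool from outside, world axes, zero at the start.
- manip.current_wrist_torque(): the same for the moment, N m.
- manip.current_grip_width(): finger opening in mm.
- manip.current_grasp_force(): force on a finger pad.
Only numpy, scipy, OpenCV 4.12 (cv2) and the standard library are available. Lean on these libraries where they do the work, as an engineer would, in place of code of your own. Each camera call takes 0.05 s, during which the arm holds its last target. There are 200 camera calls.

### The job

Take the eye loupe off the carrier plate and stand it upright on the round rubber pad. Then turn the plate over so that its lipped face is up and reseat it fully down on the fixture's two pins (the slotted wooden rest can hold it on edge while you change grip). Finally stack all the parts trays squarely on the plate, between its lips and with their long sides along its long sides, and put the knobbed cover on top of the pile, the same way round, without disturbing the glass dome or the brass movement holder.

Things in the scene. Friction and masses are not known exactly. Their poses are not given: they have to be found in the camera images.
- fixture: Fixed dark steel block 70 (x) x 32 (y) x 45 mm high, on a foot 124 x 32 x 8 mm. On its top, on the line x = 0, stand a 10 mm pin at y = -14 mm and a 6 mm pin at y = +9 mm, both 7 mm high, the upper 3 mm tapered (to 5 and 1 mm). Origin: centre of the underside, z up. The seated plate overhangs it by 10 mm at each y side, 11 mm at each end; plate centre then 49 mm above the table.
- plate: Aluminium plate 92 (x) x 52 (y) x 8 mm, 140 g. Origin: its centre, mid-thickness; own +z = lipped face: lips 5 mm wide, 3 mm high along y at both ends, 82 mm apart. Other face plain. Starts on the pins, lips down, own y along fixture y. Seats either way up, only with y along fixture y, so turn it over about its own y. Grip across the 52 mm width at mid-length; gripper may tilt 45 deg about y.
- plate_hole (a point): Mouth of the large hole of the plate, in the lipped face (plate frame: x = 0, y = -14, z = +4 mm). The plate has two through holes on x = 0: 12.5 mm wide at y = -14 mm and 8.5 mm wide at y = +9 mm; each is 2.5 mm wider than its pin.
- rest: Fixed wooden rest, 75 (x) x 42 (y) x 31 mm high, one open-topped slot along its own y, open at both ends: 18 mm wide (x = +-9 mm), floor 6 mm above the table. The plate can stand in it on a short edge (11 mm thick there with its lip), 52 mm width along y, centre 52 mm above the table; released, it may lean up to 20 deg. Origin: centre of the underside, z up.
- tray0: Flat closed parts tray, 68 (x) x 60 (y) x 12 mm thick: grey plastic frame, flat clear panes above and below with small watch parts showing; a solid slab, about 60 g, the same either way up. Origin: its centre, mid-thickness; z up at the start. All trays are alike and lie flat on the table; some of the four may be absent.
- tray1: Flat closed parts tray, 68 (x) x 60 (y) x 12 mm thick: grey plastic frame, flat clear panes above and below with small watch parts showing; a solid slab, about 60 g, the same either way up. Origin: its centre, mid-thickness; z up at the start. All trays are alike and lie flat on the table; some of the four may be absent.
- tray2: Flat closed parts tray, 68 (x) x 60 (y) x 12 mm thick: grey plastic frame, flat clear panes above and below with small watch parts showing; a solid slab, about 60 g, the same either way up. Origin: its centre, mid-thickness; z up at the start. All trays are alike and lie flat on the table; some of the four may be absent.
- tray3: Flat closed parts tray, 68 (x) x 60 (y) x 12 mm thick: grey plastic frame, flat clear panes above and below with small watch parts showing; a solid slab, about 60 g, the same either way up. Origin: its centre, mid-thickness; z up at the start. All trays are alike and lie flat on the table; some of the four may be absent.
- cover: Steel cover, a flat plate 72 (x) x 62 (y) x 8 mm with a black knob in the middle: knob 24 mm in diameter, from 14 to 32 mm above the underside, on a thin 12 mm stem. 100 g. Origin: centre of the underside, z up.
- loupe: Black watchmaker's eye loupe, 36 mm high: a straight barrel 30 mm in diameter from 12 mm up, flaring to a 40 mm foot below; 30 g. Starts upright on the plate. Origin: centre of the underside, z up.
- pad: Fixed round rubber pad flat on the table, 60 mm in diameter, 3 mm thick. Origin: centre of the underside.
- dome: Glass dust dome, 68 mm in diameter, 55 mm high, loose. Origin: centre of the underside. To be left alone.
- movement_holder: Small loose brass movement holder, about 70 x 26 x 18 mm. Origin: centre of the underside. To be left alone.
There are look-alikes about, which are no part of the job. Leave any purple look-alike of the cover alone.

How it is judged:
By the outcome, as a careful person would: the job done as asked, in the order asked, and still so for the second after the job is handed in, with the robot touching nothing.
Of tray0, tray1, tray2, tray3 only 2 to 4 are there at a start; the rules pass over those that are not, and their reading is None.
At some moment in a run one of tray0, tray1, tray2, tray3 may be knocked a few centimetres aside while the robot is not near it.
It also fails if it takes over 210 s, if anything falls off the work surface, if the arm or the gripper's body presses on something with over 40 N, if the wrist force passes 120 N, or if a joint passes its speed limit or range.

## Working session

There is one attempt and no reset: what is moved stays moved. The work goes in short steps, each a Python script; the robot and the scene stay as the last script left them, time stands still between calls to the robot, and variables do not carry over. Pictures are saved under pics/ and viewed, at most 14 in all, crops included, and the job is handed in when it is done.

```bash
mkdir -p pics
cat > h.py <<'E'
import numpy as np, cv2
from scipy.spatial.transform import Rotation as R
from rig import manip as m
def cap(n,f=None):
    c=m.capture(n)
    if f:
        cv2.imwrite(f'pics/{f}.png',c['pixels'][:,:,::-1]); np.savez(f'pics/{f}.npz',**{k:np.array(v) for k,v in c.items()})
    return c
def rot(c):
    a=np.array(c['attitude'])
    return a if a.shape==(3,3) else R.from_rotvec(a).as_matrix()
def ray(c,uv,z):
    uv=np.atleast_2d(np.float64(uv)); K=np.array(c['intrinsics']); d=np.c_[uv,np.ones(len(uv))]@np.linalg.inv(K).T@rot(c).T
    o=np.array(c['xyz']); return o+d*((z-o[2])/d[:,2])[:,None]
def proj(c,p):
    q=(np.atleast_2d(np.float64(p))-np.array(c['xyz']))@rot(c)@np.array(c['intrinsics']).T
    return q[:,:2]/q[:,2:]
def load(f): return dict(np.load(f'pics/{f}.npz'))
E
python3 - <<'E'
from h import *
for n in ('top','side'):
    c=cap(n,n+'0'); print(n,np.array(c['attitude']),c['xyz'],c['intrinsics'])
print(m.current_tcp_rot(),m.current_time_s())
E
```

```text
top [-2.13059185  2.18300526 -0.15768557] [ 408.4670996   -12.12072331 1160.44577931] [[459.36802841   0.         318.48971489]
 [  0.         459.36802841 199.04676182]
 [  0.           0.           1.        ]]
side [-0.94543344  2.27682243 -1.27893973] [-60.23179402 615.79712041 641.13894893] [[421.55635509   0.         312.7283672 ]
 [  0.         421.55635509 198.22163873]
 [  0.           0.           1.        ]]
[-3.11077144e+00 -4.31729459e-01  2.08054583e-04] 0.1
```

View pics/top0.png

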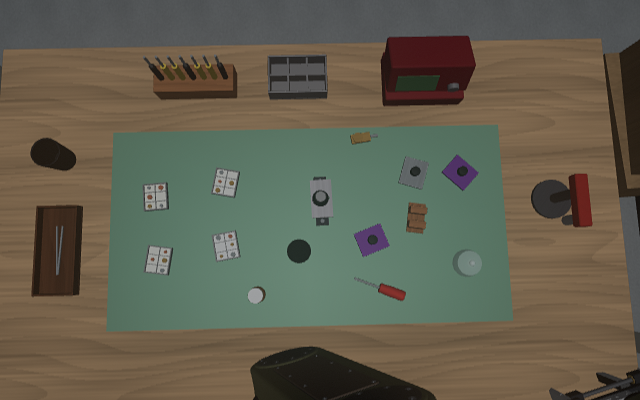

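View pics/side0.png

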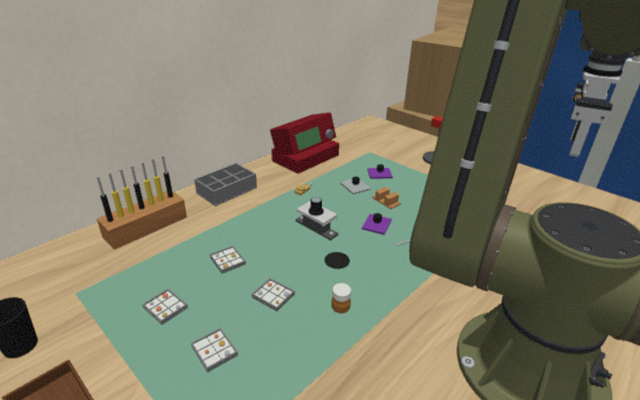

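The top view shows trays at (155,196), (226,182), (226,246) and (159,260), and the plate with the loupe at (320,198). The pad is at (299,251), the rest at (416,218), the dome at (468,263) and the brass holder at (362,138).

Possible mix-ups:
- **Cover:** grey one at (413,172), against purple look-alikes at (460,172) and (372,240). I choose the grey.
- **Loupe:** on the plate at (320,198), against the bottle at (256,295) and the black cup at (52,153). I choose the one on the plate.
- **Pad:** black disc at (299,251).
- **Trays:** the four light ones, against the grey compartment box at (297,76), which is off the mat.

Next I'll get rough positions and a wrist view of each area.

```bash
cat >> h.py <<'E'
def down(yaw): # tool pointing down, tool y axis (closing line) at world angle yaw
    y=np.array([np.cos(yaw),np.sin(yaw),0]); z=np.array([0,0,-1.]); return R.from_matrix(np.c_[np.cross(y,z),y,z]).as_rotvec()
E
python3 - <<'E'
from h import *
c=load('top0')
for n,uv,z in [('t',(155,196),12),('t',(226,182),12),('t',(226,246),12),('t',(159,260),12),('loupe',(320,198),89),('pad',(299,251),3),('cover',(414,172),20),('rest',(416,218),31),('dome',(468,263),30),('mh',(362,138),10)]:
    print(n,ray(c,uv,z)[0].round())
m.move_ptp([410,-10,330],down(np.pi/2))
w=cap('wrist','w0'); print(w['xyz'],w['attitude'],w['intrinsics'],m.current_position(),m.current_joint_pos(),m.current_time_s())
for n,p in dict(cover=[430,-260,330],rest=[330,-250,330]).items():
    pass
m.move_ptp([400,-240,330],down(np.pi/2)); cap('wrist','w1'); print(m.current_time_s())
E
```

```text
t [581. 384.  12.]
t [613. 206.  12.]
t [452. 205.  12.]
t [421. 371.  12.]
loupe [556. -30.  89.]
pad [435.  25.   3.]
cover [ 626. -270.   20.]
rest [ 508. -267.   31.]
dome [ 395. -388.   30.]
mh [ 720. -143.   10.]
[328.7655731   -9.58496567 501.07763397] [2.07372397 2.06658353 0.2937282 ] [[319.78593251   0.         322.43430797]
 [  0.         319.78593251 202.83329821]
 [  0.           0.           1.        ]] [410.07137474 -10.49422294 329.82407088] [-1.14861538e-01 -8.91360619e-02  1.68310286e+00 -1.03384591e-04
  1.54800210e+00 -1.68413696e+00] 2.275
3.2417
```

View pics/w0.png

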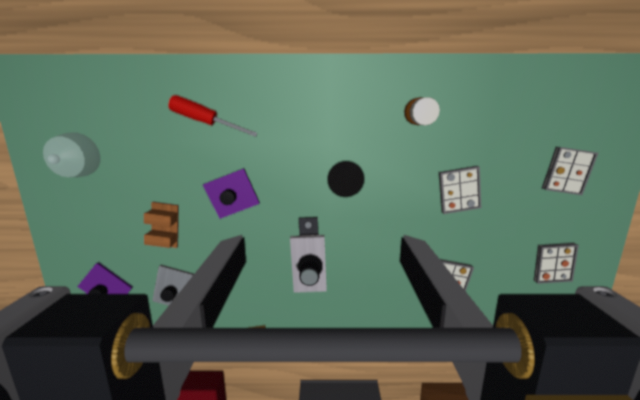

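View pics/w1.png

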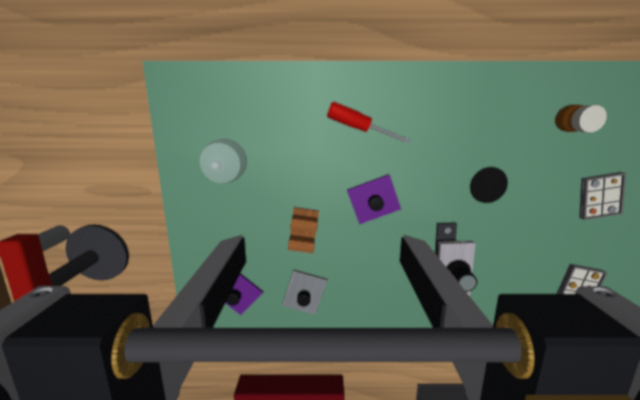

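The wrist views show the plate and loupe at (309,264) in w0. In w1 the grey cover is at (304,292), the rest at (304,230) and the pad at (489,184). Next I'll hover the camera directly above each one and measure it by colour mask.

```bash
cat >> h.py <<'E'
def look(x,y,h=150,yaw=np.pi/2,f=None,off=81.3):
    "TCP at height h with the wrist camera above (x,y)"
    t=R.from_rotvec(down(yaw)).as_matrix(); p=np.array([x,y,h])+off*t[:,0]*CS
    m.move_ptp(p,down(yaw)); m.dwell(.15); return cap('wrist',f)
CS=1 # sign of camera offset along tool x; set below
def masks(c):
    h=cv2.cvtColor(c['pixels'],cv2.COLOR_RGB2HSV); H,S,V=[h[...,i].astype(int) for i in range(3)]
    return dict(light=(S<45)&(V>105),dark=(V<45),wood=(H<20)&(S>90)&(V>50),notmat=~((H>60)&(H<100)&(S>50)))
def rect(c,kind,xy,z,k=3):
    "minAreaRect in mm on plane z of the blob nearest to xy: centre, (long,short), angle of long side in (-pi/2,pi/2]"
    M=masks(c)[kind].astype(np.uint8)
    if k: M=cv2.morphologyEx(M,cv2.MORPH_CLOSE,np.ones((k,k),np.uint8))
    cs,_=cv2.findContours(M,cv2.RETR_EXTERNAL,cv2.CHAIN_APPROX_NONE)
    u=proj(c,[*xy,z])[0]; cs=[q for q in cs if cv2.contourArea(q)>150]
    q=min(cs,key=lambda q:-cv2.pointPolygonTest(q,(float(u[0]),float(u[1])),True))
    P=ray(c,q[:,0],z)[:,:2]; (ctr,s,a)=cv2.minAreaRect(P.astype(np.float32)); a=np.radians(a)
    if s[0]<s[1]: s=s[::-1]; a+=np.pi/2
    a=(a+np.pi/2)%np.pi-np.pi/2
    return np.array(ctr),np.array(s),a
E
python3 - <<'E'
from h import *
import h
t=R.from_rotvec(down(np.pi/2)).as_matrix(); print(t[:,0])
h.CS=-np.sign((t.T@np.array([-81,0,0]))[0]); print('CS',h.CS)
for n,xy in dict(pl=(530,-12),cov=(612,-265),rest=(500,-262)).items():
    c=look(*xy,150 if n!='pl' else 200,f=n); print(n,c['xyz'],proj(c,[*xy,20]))
print(m.current_time_s())
A=[cv2.imread(f'pics/{n}.png')[:330,170:480] for n in('pl','cov','rest')]
cv2.imwrite('pics/m1.png',cv2.resize(np.hstack(A),(800,284)))
E
```

```text
[-1.0000000e+00  6.1232340e-17 -1.2246468e-16]
CS -1.0
pl [529.69149228 -12.19688743 371.98589772] [[322.56773926 109.91712092]]
cov [ 612.23126214 -262.81269729  322.1186278 ] [[320.02656298 109.42980284]]
rest [ 500.80643527 -261.09843642  321.10658481] [[321.35863222 109.0167163 ]]
6.7167
```

View pics/m1.png

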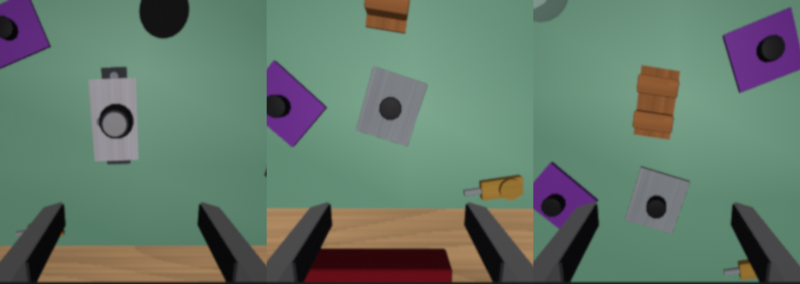

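The crops confirm the steel-grey cover with black knob at montage (391,107), with purple decoys beside it. The plate and loupe are at (114,120) and the rest at (657,102), slot running across.

```bash
sed -i 's/^CS=1.*/CS=-1/' h.py
python3 - <<'E'
from h import *
pl,cov,rs=[load(n) for n in('pl','cov','rest')]
def pr(n,r): print(n,r[0].round(1),r[1].round(1),np.degrees(r[2]).round(2))
for c,xy in((pl,(555,-12)),(cov,(620,-275)),(rs,(500,-262)),(pl,(435,25))):
    u=proj(c,[*xy,20])[0].astype(int); print(u,cv2.cvtColor(c['pixels'],cv2.COLOR_RGB2HSV)[u[1],u[0]])
pr('plate',rect(pl,'light',(555,-12),53,9))
pr('plate from cov view?',rect(pl,'notmat',(530,-12),53))
pr('cover',rect(cov,'light',(620,-275),8,3)); pr('coverR',rect(rs,'notmat',(620,-275),8,3))
pr('covknob',rect(cov,'dark',(612,-265),32))
pr('rest',rect(rs,'wood',(500,-262),31))
pr('pad',rect(pl,'dark',(435,25),3))
pr('loupe',rect(pl,'dark',(535,-12),53))
E
```

```text
[322 134] [120   9  27]
[309 118] [135  10  50]
[321 109] [ 13 165 131]
[360   8] [ 0 13 20]
plate [556.4 -31.9] [97.9 53.1] 1.93
plate from cov view? [555.  -31.9] [107.2  53.5] 2.03
cover [ 626.1 -270.9] [71.8 61.9] -17.43
coverR [ 625.2 -270.9] [73.2 62.3] -17.64
covknob [ 623.6 -386.9] [26.1 20.5] 89.99
rest [ 509.3 -270.6] [68.1 40.7] -8.6
pad [442.9  27.2] [56.6 39.7] 89.81
loupe [556.8 -28.4] [37.2 31.9] 59.01
```

Run:
```python
from h import *
def pr(n,r): print(n,r[0].round(1),r[1].round(1),np.degrees(r[2]).round(2))
rs=look(508,-270,130,f='rest2')
for z in (20,31): pr('rest',rect(rs,'wood',(508,-270),z)); pr('rest',rect(rs,'notmat',(508,-270),z))
pl=look(556,-32,200,f='pl2')
for k in(0,3,5): pr('plate',rect(pl,'light',(585,-32),53,k))
pr('plate nm',rect(pl,'notmat',(556,-32),53))
pad=look(440,26,130,f='pad2'); pr('pad',rect(pad,'dark',(440,26),3)); pr('pad nm',rect(pad,'notmat',(440,26),3))
print(m.current_time_s())
A=[cv2.imread(f'pics/{n}.png')[30:220,220:420] for n in('pl2','rest2','pad2')]
cv2.imwrite('pics/m2.png',cv2.resize(np.hstack(A),(800,253),interpolation=cv2.INTER_CUBIC))
```

```text
rest [ 510.  -270.8] [70.6 42.4] -8.41
rest [ 510.  -270.8] [73.3 44.7] -8.48
rest [ 509.9 -270.8] [67.8 40.8] -8.41
rest [ 509.9 -270.7] [70.4 42.9] -8.48
plate [558.2 -31.8] [96.7 53.1] 2.01
plate [558.2 -31.8] [96.7 53.1] 2.01
plate [558.2 -31.8] [96.7 53.1] 2.01
plate nm [558.4 -31.8] [107.2  53.5] 1.93
pad [433.5  26.8] [57. 56.] 89.85
pad nm [433.8  26.8] [56.9 56.9] 28.83
9.2
```

View pics/m2.png

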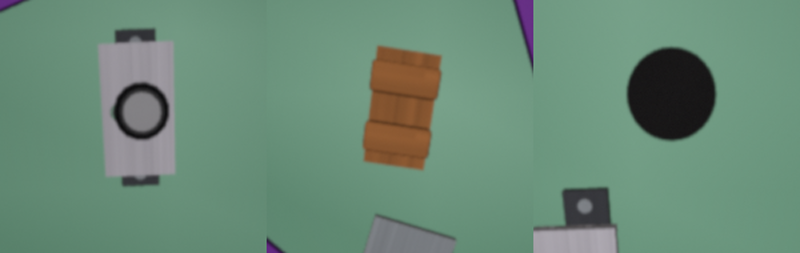

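Centres in crop m2: loupe ring at (141,111), rest at (402,107), pad at (671,93). Bright foot screws touch the plate ends, so I'll open the mask to drop them, then move the loupe.

```bash
cat >> h.py <<'E'
def tilt(a,th,flip=False):
    X=np.array([np.cos(a),np.sin(a),0]); y=np.array([-np.sin(a),np.cos(a),0])*(-1 if flip else 1)
    z=np.array([0,0,-np.cos(th)])+X*np.sin(th); return R.from_matrix(np.c_[np.cross(y,z),y,z]).as_rotvec()
def gp(p,o): # TCP for grasp point at p
    return np.array(p,float)+11*R.from_rotvec(o).as_matrix()[:,2]
E
python3 - <<'E'
from h import *
c=load('pl2'); M=masks(c)['light'].astype(np.uint8)
M=cv2.morphologyEx(M,cv2.MORPH_CLOSE,np.ones((9,9))); 
M[100:125,305:345]=1
M=cv2.morphologyEx(M,cv2.MORPH_OPEN,np.ones((21,21)))
cs,_=cv2.findContours(M,cv2.RETR_EXTERNAL,cv2.CHAIN_APPROX_NONE)
for q in cs:
    r=cv2.minAreaRect(ray(c,q[:,0],53)[:,:2].astype(np.float32)); 
    if 4000<r[1][0]*r[1][1]<7000: print('plate',r)
D=masks(c)['dark'].astype(np.uint8)
cs,_=cv2.findContours(D,cv2.RETR_EXTERNAL,cv2.CHAIN_APPROX_NONE)
for q in cs:
    u,v=q[:,0].mean(0)
    if 300<u<350 and 95<v<130: print('loupe',cv2.minEnclosingCircle(ray(c,q[:,0],89)[:,:2].astype(np.float32)))
# slot edges on rest: brightness along rest axis
c=load('rest2'); a=np.radians(-8.45); X=np.array([np.cos(a),np.sin(a)]);Y=np.array([-X[1],X[0]])
g=cv2.cvtColor(c['pixels'],cv2.COLOR_RGB2GRAY).astype(np.float32)
t=np.arange(-44,45); acc=0
for s in range(-14,15):
    P=np.c_[np.array([510,-270.7])+t[:,None]*X+s*Y,np.full(len(t),31.)]; u=proj(c,P).astype(np.float32)
    acc=acc+cv2.remap(g,u[:,0],u[:,1],cv2.INTER_LINEAR)[:,0]
print(dict(zip(t.tolist(),(acc/29).round().astype(int).tolist())))
af=np.radians(2);ar=a
for fl in(0,1):
  for nm,p,aa in(('fix',(558,-32,49),af),('fixup',(558,-32,160),af),('rest',(510,-271,52),ar),('restup',(510,-271,180),ar)):
    for th in(45,-45):
      o=tilt(aa,np.radians(th),fl); q=m.solve_ik(gp(p,o),o); print(fl,nm,th,None if q is None else np.round(q,2))
E
```

```text
plate ((558.9228515625, -31.76284408569336), (93.29402160644531, 53.129676818847656), 2.0080976486206055)
loupe ((558.3634643554688, -29.83036994934082), 16.785797119140625)
{-44: 139, -43: 140, -42: 140, -41: 140, -40: 140, -39: 140, -38: 141, -37: 141, -36: 140, -35: 132, -34: 111, -33: 95, -32: 92, -31: 92, -30: 92, -29: 92, -28: 91, -27: 88, -26: 92, -25: 98, -24: 100, -23: 100, -22: 100, -21: 101, -20: 102, -19: 102, -18: 101, -17: 100, -16: 98, -15: 96, -14: 95, -13: 94, -12: 94, -11: 92, -10: 83, -9: 74, -8: 81, -7: 91, -6: 93, -5: 93, -4: 93, -3: 93, -2: 93, -1: 93, 0: 93, 1: 93, 2: 93, 3: 94, 4: 94, 5: 94, 6: 93, 7: 90, 8: 79, 9: 75, 10: 88, 11: 98, 12: 101, 13: 101, 14: 101, 15: 102, 16: 102, 17: 102, 18: 102, 19: 100, 20: 99, 21: 97, 22: 96, 23: 95, 24: 94, 25: 92, 26: 88, 27: 87, 28: 91, 29: 94, 30: 94, 31: 94, 32: 95, 33: 100, 34: 114, 35: 128, 36: 134, 37: 134, 38: 134, 39: 134, 40: 134, 41: 134, 42: 133, 43: 133, 44: 133}
0 fix 45 [-0.2   0.37  2.15  2.33  0.23  2.2 ]
0 fix -45 [-0.08  0.97  1.05 -0.09  1.9  -1.68]
0 fixup 45 None
0 fixup -45 [-0.08  0.85  1.01 -0.1   2.07 -1.7 ]
0 rest 45 None
0 rest -45 [-0.46  1.    1.   -0.23  1.9  -1.87]
0 restup 45 None
0 restup -45 [-0.46  0.86  0.94 -0.25  2.09 -1.92]
1 fix 45 [-0.2   0.37  2.15  2.33  0.23 -0.94]
1 fix -45 [-0.08  0.97  1.05 -0.09  1.9   1.46]
1 fixup 45 [-0.2   0.12  2.11  0.85  0.22  0.57]
1 fixup -45 [-0.08  0.85  1.01 -0.1   2.07  1.44]
1 rest 45 [-0.72  0.42  2.07  1.67  0.4  -0.54]
1 rest -45 [-0.46  1.    1.   -0.23  1.9   1.27]
1 restup 45 [-0.72  0.15  2.01  0.98  0.48  0.22]
1 restup -45 [-0.46  0.86  0.94 -0.25  2.09  1.22]
```

Run:
```python
from h import *
F=(558.9,-31.8);af=np.radians(2);Rr=(509.7,-270.7);ar=np.radians(-8.45)
for nm,p,aa in(('fix',(*F,49),af),('fixup',(*F,110),af),('rest',(*Rr,52),ar),('restup',(*Rr,150),ar)):
  for th in(15,25,30,35,40,45,-45,-55,-65):
    o=tilt(aa,np.radians(th),1); q=m.solve_ik(gp(p,o),o); print(nm,th,None if q is None else np.round(q,2))
```

```text
fix 15 [-0.14  0.42  1.84  0.08  0.63  1.34]
fix 25 [-0.16  0.38  1.95  0.22  0.39  1.19]
fix 30 [-0.17  0.37  2.01  0.38  0.27  1.02]
fix 35 [-0.18  0.36  2.06  0.79  0.17  0.62]
fix 40 [-0.19  0.36  2.11  1.67  0.14 -0.27]
fix 45 [-0.2   0.38  2.15  2.33  0.22 -0.94]
fix -45 [-0.08  0.98  1.05 -0.09  1.9   1.46]
fix -55 [-0.08  1.09  0.92 -0.11  2.09  1.45]
fix -65 [-0.08  1.2   0.8  -0.13  2.28  1.44]
fixup 15 [-0.14  0.32  1.8   0.07  0.76  1.35]
fixup 25 [-0.16  0.27  1.92  0.16  0.53  1.25]
fixup 30 [-0.17  0.25  1.98  0.25  0.41  1.16]
fixup 35 [-0.18  0.23  2.03  0.42  0.3   0.99]
fixup 40 [-0.19  0.22  2.09  0.78  0.2   0.63]
fixup 45 [-0.2   0.23  2.13  1.52  0.16 -0.11]
fixup -45 [-0.08  0.9   1.03 -0.09  1.99  1.45]
fixup -55 [-0.08  1.01  0.92 -0.11  2.17  1.44]
fixup -65 [-0.08  1.11  0.81 -0.14  2.35  1.42]
rest 15 [-0.6   0.46  1.78  0.18  0.68  0.99]
rest 25 [-0.64  0.42  1.89  0.44  0.49  0.73]
rest 30 [-0.66  0.4   1.94  0.66  0.41  0.5 ]
rest 35 [-0.68  0.4   1.99  0.96  0.36  0.19]
rest 40 [-0.7   0.4   2.03  1.33  0.35 -0.19]
rest 45 [-0.72  0.42  2.07  1.67  0.4  -0.54]
rest -45 [-0.46  0.99  1.   -0.23  1.9   1.27]
rest -55 [-0.45  1.11  0.87 -0.28  2.08  1.26]
rest -65 [-0.44  1.22  0.75 -0.34  2.26  1.22]
restup 15 [-0.6   0.31  1.71  0.15  0.89  1.04]
restup 25 [-0.64  0.25  1.83  0.32  0.7   0.87]
restup 30 [-0.66  0.23  1.88  0.44  0.61  0.75]
restup 35 [-0.68  0.21  1.94  0.61  0.53  0.58]
restup 40 [-0.7   0.21  1.99  0.84  0.47  0.35]
restup 45 [-0.72  0.2   2.03  1.11  0.44  0.07]
restup -45 [-0.46  0.88  0.97 -0.24  2.04  1.24]
restup -55 [-0.45  0.99  0.86 -0.31  2.21  1.21]
restup -65 [-0.44  1.09  0.76 -0.38  2.37  1.16]
```

Run:
```python
from h import *
o=down(np.radians(92)); x,y=558.4,-29.9
m.move_ptp([x,y,150],o); m.line_to([x,y,77],v=80)
m.gripper_close(12); print('w',m.current_grip_width(),m.current_grasp_force(),m.current_position())
m.line_to([x,y,160]); m.move_ptp([433.6,26.8,110],o); m.line_to([433.6,26.8,40],v=100)
print('contact',m.line_to([433.6,26.8,24],v=25,contact_N=3),m.current_position(),m.current_ft_force())
m.release(); m.line_to([433.6,26.8,130]); print(m.current_time_s())
c=look(558.9,-31.8,200,yaw=-np.pi/2,f='pl3')
M=masks(c)['light'].astype(np.uint8); M=cv2.morphologyEx(M,cv2.MORPH_CLOSE,np.ones((9,9))); M=cv2.morphologyEx(M,cv2.MORPH_OPEN,np.ones((21,21)))
cs,_=cv2.findContours(M,cv2.RETR_EXTERNAL,cv2.CHAIN_APPROX_NONE)
for q in cs:
    r=cv2.minAreaRect(ray(c,q[:,0],53)[:,:2].astype(np.float32)); 
    if 4000<r[1][0]*r[1][1]<7000: print('plate',r)
t=cap('top','top1'); s=cap('side','side1')
a=cv2.resize(c['pixels'][:300,150:500],(350,300)); b=s['pixels'][150:300,250:425]
cv2.imwrite('pics/m3.png',np.hstack([a,cv2.resize(b,(350,300))])[:,:,::-1]); print(m.current_time_s())
```

```text
w 29.81025360873275 12.000101655721664 [558.42100539 -29.91485562  77.01717617]
contact True [433.39168842  26.81022147  26.40691309] [-0.40544448 -0.10710236 -1.46991106]
16.2917
plate ((558.4484252929688, -31.777376174926758), (92.98723602294922, 52.9375114440918), 1.8847503662109375)
19.175
```

View pics/m3.png

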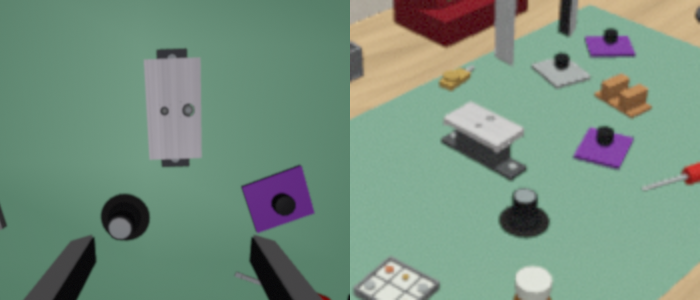

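Loupe is upright on the pad (crop (125,217)). The plate's big hole is on the right, (188,110), i.e. world −y. Gripping the plate at −60° tilt and turning it to stand in the rest, leaning slightly towards the robot.

```bash
cat >> h.py <<'E'
F=np.array([558.7,-31.8]); af=np.radians(1.95); RS=np.array([509.75,-270.7]); ar=np.radians(-8.45)
Xf=np.array([np.cos(af),np.sin(af)]); Xr=np.array([np.cos(ar),np.sin(ar)])
def T(xy,z,a,th): o=tilt(a,np.radians(th),1); return gp([*xy,z],o),o
E
python3 - <<'E'
from h import *
p,o=T(F,150,af,-60); m.move_ptp(p,o); p,o=T(F,49,af,-60); m.line_to(p,v=100)
m.gripper_close(30); print('w',m.current_grip_width(),m.current_position()-p)
p,o=T(F,160,af,-60); m.line_to(p,v=60)
p,o=T(F,220,af,-15); m.move_ptp(p,o)
C=RS-5.6*Xr
p,o=T(C,160,ar,37); m.move_ptp(p,o); print(m.current_grip_width())
cap('side','side2')
p,o=T(C,80,ar,37); m.line_to(p,v=80)
p,o=T(C,50.5,ar,37); hit=m.line_to(p,v=20,contact_N=5); print(hit,m.current_position()-p,m.current_ft_force(),m.current_time_s())
cap('side','side3')
b=np.hstack([cv2.resize(load(n)['pixels'][100:260,300:480],(400,356)) for n in('side2','side3')]); cv2.imwrite('pics/m4.png',b[:,:,::-1])
E
```

```text
w 51.58294242536414 [ 0.00171959 -0.02321918  0.02639817]
51.7564754855363
True [0.13198437 0.02915456 1.47803309] [-3.37197932  0.30706561  6.34686139] 28.425
```

View pics/m4.png

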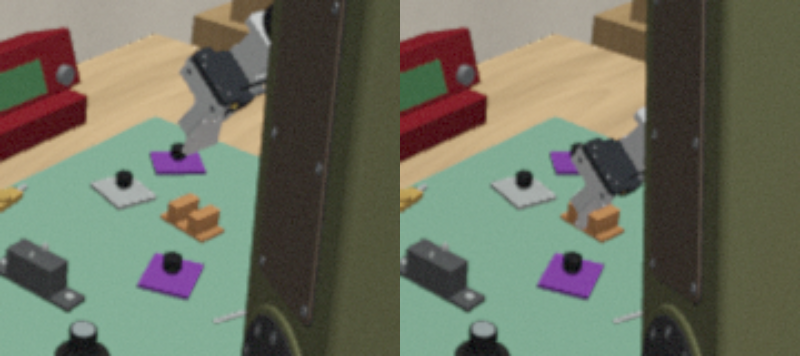

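The side view shows the plate lowered into the rest (right half, (590,215)), and contact came at floor height. Releasing and looking from above to get its lean.

Run:
```python
from h import *
m.release(); m.dwell(.3)
p0=np.array(m.current_position()); z=R.from_rotvec(m.current_tcp_rot()).as_matrix()[:,2]
m.line_to(p0-z*110,v=150)
c=look(505,-270,210,yaw=np.pi/2,f='r3'); cap('top','top3'); cap('side','side3b')
print(m.current_time_s(),c['xyz'])
a=cv2.resize(c['pixels'][30:230,220:420],(400,400),interpolation=cv2.INTER_CUBIC);b=cv2.resize(load('side3b')['pixels'][150:270,340:460],(400,400))
cv2.imwrite('pics/m5.png',np.hstack([a,b])[:,:,::-1])
```

```text
32.7917 [ 504.80593273 -269.31359972  381.16869808]
```

View pics/m5.png

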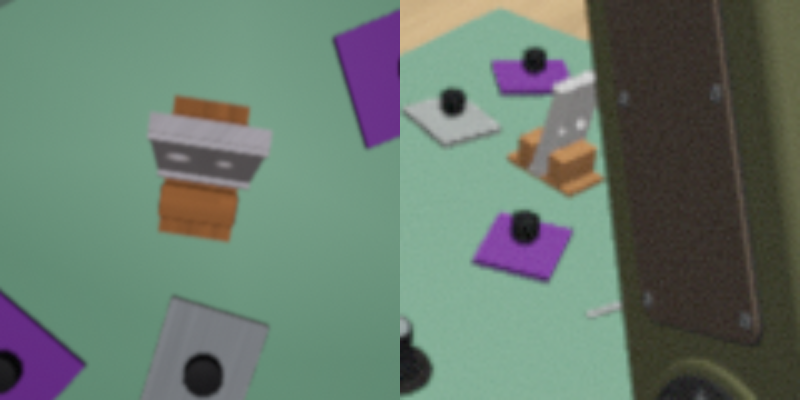

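The plate stands in the rest, leaning towards the robot as planned, with the lip face and its holes (crop (178,157), (224,164)) facing away. The far top edge runs (150,113)–(272,130). Solving lean and position from this.

Run:
```python
from h import *
from scipy.optimize import least_squares
c=load('r3'); g=cv2.cvtColor(c['pixels'],cv2.COLOR_RGB2GRAY).astype(np.float32)
# profile perpendicular to slot, at nominal z=96, avg over y +-20
Yr=np.array([-Xr[1],Xr[0]]); t=np.arange(-50,40); acc=0
for s in range(-20,21,2):
    P=np.c_[RS+t[:,None]*Xr+s*Yr,np.full(len(t),96.)]; u=proj(c,P).astype(np.float32); acc=acc+cv2.remap(g,u[:,0],u[:,1],cv2.INTER_LINEAR)[:,0]/21
print(dict(zip(t.tolist(),acc.round().astype(int).tolist())))
def pt(d,cx,u,n): # u up along the plate, n towards lip face, rel. rest frame
    cz=6+46*np.cos(d)+4*np.sin(d); x=cx-u*np.sin(d)+n*np.cos(d); return np.r_[RS+x*Xr,cz+u*np.cos(d)+n*np.sin(d)]
obs=[(46,-4,90.75),(0,4,110.6)]
f=lambda v:[proj(c,pt(v[0],v[1],u,n))[0,1]-r for u,n,r in obs]
s=least_squares(f,[.3,-8]); print(np.degrees(s.x[0]),s.x[1],s.fun,pt(*s.x,0,0))
for d in(14,16,18,20):
    d=np.radians(d)
    # leaning plain face on jaw edge (-9,31)
    cz=6+46*np.cos(d)+4*np.sin(d); u=(31-cz+4*np.sin(d))/np.cos(d); cx=-9+u*np.sin(d)+4*np.cos(d)
    print(np.degrees(d),cx,'bottom lip x',cx+46*np.sin(d)+7*np.cos(d),[proj(c,pt(d,cx,*q))[0].round(1) for q in((46,-4),(46,7),(46,4),(0,4),(-46,7),(-41,7))])
```

```text
{-50: 141, -49: 141, -48: 141, -47: 141, -46: 141, -45: 142, -44: 142, -43: 142, -42: 142, -41: 142, -40: 142, -39: 142, -38: 143, -37: 143, -36: 143, -35: 143, -34: 143, -33: 143, -32: 144, -31: 143, -30: 136, -29: 121, -28: 109, -27: 106, -26: 106, -25: 106, -24: 105, -23: 106, -22: 121, -21: 143, -20: 153, -19: 156, -18: 156, -17: 156, -16: 156, -15: 154, -14: 151, -13: 153, -12: 153, -11: 133, -10: 100, -9: 81, -8: 78, -7: 81, -6: 90, -5: 97, -4: 93, -3: 84, -2: 80, -1: 80, 0: 87, 1: 113, 2: 140, 3: 140, 4: 121, 5: 105, 6: 95, 7: 97, 8: 105, 9: 108, 10: 109, 11: 110, 12: 110, 13: 110, 14: 109, 15: 108, 16: 106, 17: 105, 18: 104, 19: 103, 20: 102, 21: 100, 22: 103, 23: 106, 24: 106, 25: 106, 26: 109, 27: 118, 28: 129, 29: 136, 30: 137, 31: 137, 32: 137, 33: 137, 34: 137, 35: 137, 36: 136, 37: 136, 38: 136, 39: 136}
10.556222381816957 -8.391171831433951 [0.00000000e+00 1.42108547e-14] [ 501.44991875 -269.46694855   51.95427927]
14.0 -10.014024221401213 bottom lip x 7.906453060115478 [array([324.9,  85.5]), array([323.1,  98.6]), array([323.6,  95. ]), array([321.8, 108.9]), array([320. , 121.8]), array([320.2, 120.9])]
16.0 -10.665636939858487 bottom lip x 8.742513299291707 [array([325.3,  82.9]), array([323.5,  95.8]), array([324. ,  92.3]), array([321.9, 108.1]), array([319.9, 122.6]), array([320.1, 121.5])]
18.0 -11.287563270244306 bottom lip x 9.58461408506935 [array([325.7,  80.3]), array([323.9,  93.1]), array([324.4,  89.6]), array([322. , 107.4]), array([319.8, 123.3]), array([320. , 122.1])]
20.0 -11.87490025318207 bottom lip x 10.43587468530005 [array([326. ,  77.9]), array([324.2,  90.4]), array([324.7,  87. ]), array([322.1, 106.8]), array([319.7, 124.1]), array([319.9, 122.7])]
```

Lean is about 10.6° with the centre 8.5 mm off the slot axis, which matches resting on the jaw edge. Regripping at −60°, turning by 79.4° and reseating.

Run:
```python
from h import *
C=RS-8.5*Xr
p,o=T(C,170,ar,-60); m.move_ptp(p,o); p,o=T(C,52.3,ar,-60); m.line_to(p,v=90)
m.gripper_close(30); print('w',m.current_grip_width())
p,o=T(C,140,ar,-60); m.line_to(p,v=60); print('w',m.current_grip_width())
p,o=T(F,190,af,-20); m.move_ptp(p,o)
p,o=T(F,100,af,19.4); m.move_ptp(p,o); m.dwell(.2)
cap('top','top4'); cap('side','side4'); cap('wrist','w4'); print(m.current_time_s(),m.current_joint_pos())
a=cv2.resize(load('w4')['pixels'],(480,300));b=cv2.resize(load('side4')['pixels'][150:250,260:366],(318,300))
cv2.imwrite('pics/m6.png',np.hstack([a,b])[:,:,::-1])
```

```text
w 51.759652370965625
w 51.644374804705556
41.6083 [-0.14960356  0.3114531   1.86284758  0.10222819  0.63676037  1.3149529 ]
```

View pics/m6.png

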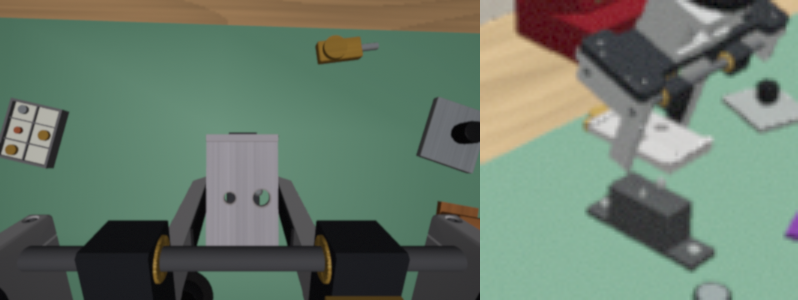

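Wrist view shows the plate level, lips up, holes at (229,198) and (261,198). I check them against the pin positions.

Run:
```python
from h import *
c=load('w4'); Yf=np.array([-Xf[1],Xf[0]])
print('pred holes px',proj(c,np.r_[F+9*Yf,104]),proj(c,np.r_[F-14*Yf,104]))
g=cv2.cvtColor(c['pixels'],cv2.COLOR_RGB2GRAY)[245:285,285:372]
M=(g<110).astype(np.uint8); n,l,st,ce=cv2.connectedComponentsWithStats(M)
for i in range(1,n):
    if st[i,4]>20: q=ce[i]+[285,245]; w=ray(c,q,104)[0,:2]-F; print(q,st[i],'fixture frame',w@Xf,w@Yf)
cs=rect(c,'light',(580,-32),104); 
q=[(206/.75,134/.75),(279/.75,134/.75)]
for w in ray(c,q,104)[:,:2]-F: print('far end',w@Xf,w@Yf)
```

```text
pred holes px [[307.2545169  264.94426123]] [[349.89281712 264.86861534]]
[370.59701493 264.70149254] [85  0  2 40 67] fixture frame 0.06968292463551251 -25.168490899106786
[346.0483871  265.29032258] [ 52   8  23  23 248] fixture frame -0.22170475505021334 -11.92496777373658
[306.61497326 263.77540107] [ 14  11  16  16 187] fixture frame 0.6254059687952578 9.345611899371962
far end 46.84805918358863 26.889856715489042
far end 46.749603257556004 -26.417575471579607
```

Run:
```python
from h import *
p,o=T(F,60,af,19.4); m.line_to(p,v=60)
p,o=T(F,48.5,af,19.4); hit=m.line_to(p,v=15,contact_N=8); e=np.array(m.current_position())-p
print(hit,'z plate',48.5+e[2],m.current_ft_force())
m.release(); m.dwell(.3)
P0=np.array(m.current_position()); z=R.from_rotvec(m.current_tcp_rot()).as_matrix()[:,2]
m.line_to(P0-z*100,v=150)
c=look(558.7,-31.8,180,yaw=-np.pi/2,f='pl5'); s=cap('side','side5'); print(m.current_time_s())
a=cv2.resize(c['pixels'][40:240,220:420],(400,400));b=cv2.resize(s['pixels'][170:250,280:360],(400,400))
cv2.imwrite('pics/m7.png',np.hstack([a,b])[:,:,::-1])
```

```text
True z plate 49.17434253465916 [-1.68880354 -0.42912878  5.82714067]
45.8417
```

View pics/m7.png

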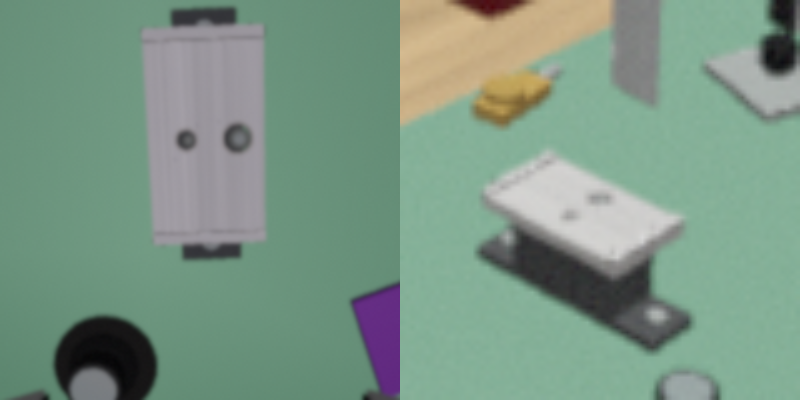

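Plate is seated flat, lips up (crop (205,135) and side view). Now the trays, starting by checking measurements on the first.

```bash
cat >> h.py <<'E'
def bestyaw(p,a):
    L=[]
    for k in(0,np.pi):
        y=a+k; q=m.solve_ik(p,down(y))
        if q is not None: L.append((abs(q[5]),y))
    return min(L)[1]
def find(xy,f=None,h=150):
    "tray near xy: camera above it, silhouette on mid height"
    for i in range(3):
        c=look(*xy,h,yaw=-np.pi/2,f=f); n=rect(c,'notmat',xy,11); l=rect(c,'light',xy,12,9)
        d=np.hypot(*(n[0]-xy)); xy=n[0]
        if d<12: break
    return n,l
def pick_place(xy,a,top):
    "grip short way, tray long axis at angle a; put its underside at height top over F"
    ya=bestyaw([*xy,60],a+np.pi/2); o=down(ya)
    m.move_ptp([*xy,60],o); m.line_to([*xy,9.5],v=80); m.gripper_close(20); w=m.current_grip_width()
    m.line_to([*xy,top+80],v=200)
    yb=bestyaw([*PC,top+50],af+np.pi/2); o=down(yb); m.move_ptp([*PC,top+50],o); m.line_to([*PC,top+16],v=120)
    hit=m.line_to([*PC,top+8],v=20,contact_N=4); z=m.current_position()[2]
    m.release(); m.dwell(.1); m.line_to([*PC,top+75],v=200); return w,hit,z-top
E
python3 - <<'E'
from h import *
c=load('pl5'); M=masks(c)['light'].astype(np.uint8); M=cv2.morphologyEx(M,cv2.MORPH_CLOSE,np.ones((9,9))); M=cv2.morphologyEx(M,cv2.MORPH_OPEN,np.ones((21,21)))
for q in cv2.findContours(M,cv2.RETR_EXTERNAL,cv2.CHAIN_APPROX_NONE)[0]:
    for z in(53,56): print('plate',cv2.minAreaRect(ray(c,q[:,0],z)[:,:2].astype(np.float32)))
n,l=find((452,205),'t0'); 
for r in(n,l): print(r[0].round(1),r[1].round(1),np.degrees(r[2]).round(1))
c=load('t0'); 
for xy in((452,205),(613,206),(581,384),(421,371)):
    r=rect(c,'notmat',xy,12); print(xy,r[0].round(1),r[1].round(1),np.degrees(r[2]).round(1))
print(m.current_time_s())
E
```

```text
plate ((400.00604248046875, -348.2561340332031), (40.46600341796875, 15.003959655761719), 15.315460205078125)
plate ((401.6068115234375, -345.050537109375), (40.05704879760742, 14.852341651916504), 15.315460205078125)
plate ((463.5311279296875, 180.02476501464844), (58.225406646728516, 51.34373474121094), 9.525527000427246)
plate ((464.4898681640625, 177.8914337158203), (57.636985778808594, 50.8248405456543), 9.5255708694458)
plate ((559.0375366210938, -30.69025993347168), (93.61878967285156, 52.900508880615234), 1.3772947788238525)
plate ((559.0311279296875, -30.69405746459961), (92.67269134521484, 52.36589431762695), 1.3772989511489868)
plate ((604.8031616210938, -235.6556396484375), (52.54054260253906, 36.359867095947266), 72.82042694091797)
plate ((604.3341674804688, -233.58802795410156), (52.009429931640625, 35.99248504638672), 72.82099151611328)
plate ((605.0983276367188, 179.2194061279297), (45.65894317626953, 59.57250213623047), 79.06663513183594)
plate ((604.6263427734375, 177.09426879882812), (45.197505950927734, 58.97040939331055), 79.066650390625)
plate ((636.2001953125, -242.50567626953125), (46.90950393676758, 16.05448341369629), 89.88849639892578)
plate ((635.4141845703125, -240.36891174316406), (46.435272216796875, 15.892289161682129), 89.88925170898438)
[450.6 208.4] [69.3 61. ] 9.7
[450.7 208.4] [68.7 60.4] 9.8
(452, 205) [450.6 208.4] [69.1 60.8] 9.7
(613, 206) [450.6 208.4] [69.1 60.8] 9.7
(581, 384) [308.5 209.3] [782.3 390.9] 89.8
(421, 371) [420.5 373.7] [69.  64.4] -8.7
47.0667
```

```bash
sed -i 's/^F=np.array/PC=np.array([558.9,-30.9]); F=np.array/' h.py
cat >> h.py <<'E'
af=np.radians(1.5)
def pr(n,r): print(n,r[0].round(1),r[1].round(1),np.degrees(r[2]).round(1))
E
python3 - <<'E'
from h import *
n,l=find((452,207)); pr('t0',l); print(pick_place(l[0],l[2],53),m.current_time_s())
c=look(*PC,220,yaw=-np.pi/2,f='s1'); pr('stack',rect(c,'notmat',PC,65)); s=cap('side','side6')
n,l=find((612,208),'t1'); pr('t1',l); pr('t1n',n)
a=cv2.resize(load('s1')['pixels'][40:240,220:420],(400,400));b=cv2.resize(s['pixels'][170:250,280:360],(400,400))
cv2.imwrite('pics/m8.png',np.hstack([a,b])[:,:,::-1]); print(m.current_time_s())
E
```

```text
t0 [450.6 208.4] [68.5 60.6] 9.6
(59.801216735285244, True, np.float64(9.386984872747547)) 57.0167
stack [558.9 -29.7] [104.2  60. ] 1.4
t1 [611.4 210. ] [68.5 60.5] -11.3
t1n [611.3 210. ] [69.2 61.2] -11.4
59.025
```

View pics/m8.png

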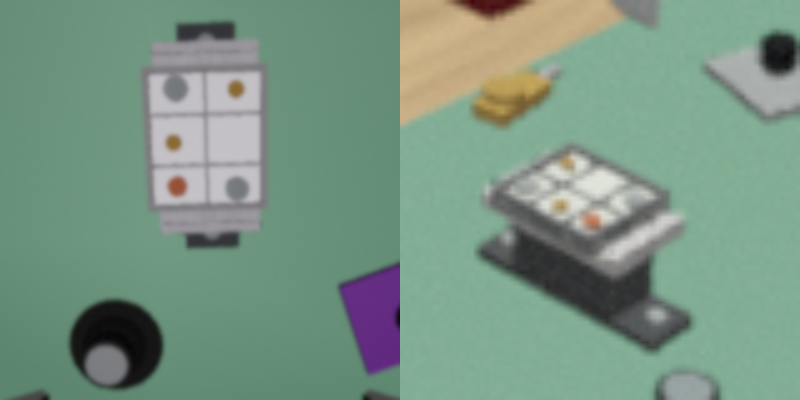

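First tray is flat and square between the lips (crop (205,135)). Now the other three.

Run:
```python
from h import *
for k,xy in enumerate([(611,210),(581,388),(420,374)],1):
    n,l=find(xy,f't{k}b'); pr(f't{k}',l)
    if abs(l[1][0]-68.5)>2 or abs(l[1][1]-60.5)>2 or np.hypot(*(l[0]-n[0]))>2: print('odd size',n,l); break
    print(pick_place(l[0],l[2],53+12*k),m.current_time_s())
c=look(*PC,240,yaw=-np.pi/2,f='s4'); s=cap('side','side7'); t=cap('top','top7')
a=cv2.resize(c['pixels'][:240,180:460],(350,300));b=cv2.resize(s['pixels'][130:270,240:400],(343,300))
cv2.imwrite('pics/m9.png',np.hstack([a,b])[:,:,::-1]); print(m.current_time_s())
```

```text
t1 [611.4 210. ] [68.5 60.4] -11.3
(59.83216091988908, True, np.float64(9.254507693597162)) 68.5083
t2 [590.5 341. ] [68.5 60.5] 4.0
(59.818145462504674, True, np.float64(9.25866482271286)) 80.1583
t3 [420.2 375.7] [68.4 60.3] -8.5
(59.94686648493295, True, np.float64(9.304136444042769)) 91.0083
91.8333
```

View pics/m9.png

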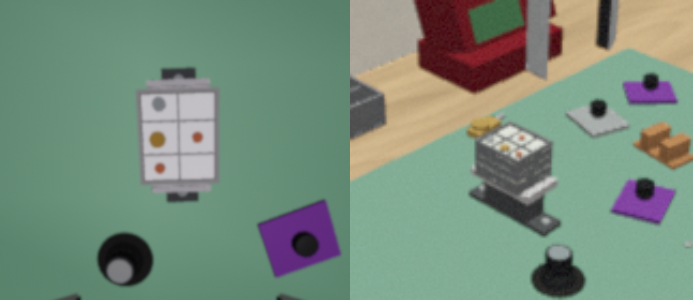

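All four trays are stacked squarely (crop (178,138)); tray 2 had been knocked and was re-found. Next is the steel cover.

Run:
```python
from h import *
c=look(625.5,-270.9,150,yaw=-np.pi/2,f='cov2'); r=rect(c,'notmat',(625.5,-270.9),8); pr('cov',r); l=rect(c,'light',(640,-285),8,3); pr('covl',l)
D=masks(c)['dark'].astype(np.uint8)
for q in cv2.findContours(D,cv2.RETR_EXTERNAL,cv2.CHAIN_APPROX_NONE)[0]:
    k=cv2.minEnclosingCircle(ray(c,q[:,0],32)[:,:2].astype(np.float32))
    if np.hypot(k[0][0]-625,k[0][1]+271)<20: print('knob',k)
xy=l[0]; o=down(bestyaw([*xy,80],l[2]+np.pi/2)); ya=bestyaw([*xy,80],l[2]+np.pi/2)
yb=af+np.pi/2 if abs(ya-l[2]-np.pi/2)<1 else af+1.5*np.pi
assert m.solve_ik([*PC,170],down(yb)) is not None
m.move_ptp([*xy,80],o); m.line_to([*xy,20],v=70); m.gripper_close(20); print('w',m.current_grip_width())
m.line_to([*xy,230],v=180); o=down(yb); m.move_ptp([*PC,190],o); m.line_to([*PC,128],v=100)
hit=m.line_to([*PC,118.5],v=15,contact_N=4); print(hit,m.current_position()[2]-101)
m.release(); m.dwell(.2); m.line_to([*PC,220],v=120)
c=look(*PC,260,yaw=-np.pi/2,f='s5'); s=cap('side','side8'); cap('top','top8'); print(m.current_time_s())
a=cv2.resize(c['pixels'][:240,180:460],(350,300));b=cv2.resize(s['pixels'][130:270,240:400],(343,300))
cv2.imwrite('pics/m10.png',np.hstack([a,b])[:,:,::-1])
```

```text
cov [ 626.1 -270.7] [72.4 62.2] -17.5
covl [ 626.1 -270.9] [71.9 61.9] -17.5
knob ((625.8380737304688, -270.7781677246094), 10.314638137817383)
w 23.046813905309943
True 19.702221326072745
102.3417
```

View pics/m10.png

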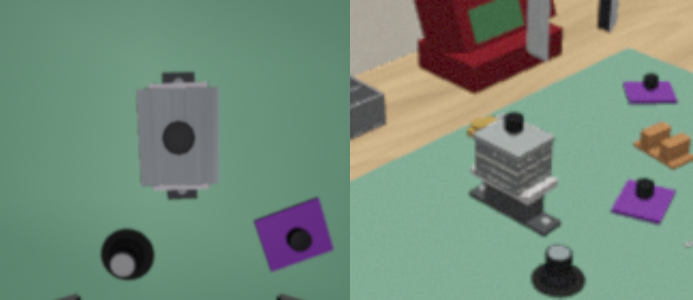

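The cover sits square on the pile (crop (178,138)) with the knob up, and the loupe still stands on the pad. The gripper is clear of everything, so I'm handing in.

```bash
python3 -c "
from h import *
print(m.finish_job(),m.current_time_s())"
```

```text
the job is handed in; nothing more can be done
the job is handed in; nothing more can be done
```

The job is handed in: the loupe stands on the pad, the plate is turned lips-up and seated, and all four trays and the steel cover are stacked square on it; the last check was at 102 s, and the hand-in returned no verdict.

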